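Uncover the wiring enclosure: undo three captive thumbscrews and lay the cover aside

ROBOT

A 7-joint arm with a two-finger parallel gripper is mounted at the origin on the work surface. World frame = base frame: x ahead of the robot, y to its left, z up, the work surface at z = 0. Lengths are in mm, angles in rad, forces in N, time in s.
With the tool pointing down it reaches from about 350 to 900 mm from the base axis. Payload 8.1 kg.
Tool frame: the origin (TCP) lies on the centre line of the jaws, within the pads' length; the fingertips stand 19 mm ahead of it and the grasp point (between the pads) is the TCP; z points along the fingers, y is the direction in which the jaws open and shut (so a half turn about z gives the same grasp; the last joint's range is limited). The gripper opens to 85 mm and grips with 20 to 120 N. Pads are 22 mm wide; open, the fingers measure 114 mm over their backs; the gripper's body (76 mm by 85 mm) begins 54 mm behind the grasp point. The pads swing forward as they close: fully open they stand 13 mm farther back than shut.
Start: joints at [-1.41, 0.434, 0.025, 1.573, -0.012, 1.134, -0.075], TCP at [162.996, 603.384, 250.323] pointing down, gripper open.
Joint ranges: [-2.62, 2.62], [-0.44, 2.09], [-1.27, 1.32], [0.08, 2.57], [-1.32, 4.46], [0.12, 2], [-2.74, 2.74]. Speed limits (rad/s): [2.22, 2.22, 3.01, 3.01, 3.14, 3.14, 3.14].

INTERFACE

Orientations are given as [roll, pitch, yaw] about the fixed x, y, z axes, in that order (R = Rz(yaw) Ry(pitch) Rx(roll)).
In Python, from bench import read_state, vision, workorder gives the robot as it stands. The module is installed in compiled form; this text tells all that it offers.
- The arm moves only by the tool apply_moves, never from a script. Its argument "targets" is a list of rows, each a list of 6 numbers: the shift along the tool's x, y, z in m, then the turn, a rotation vector about the tool's x, y, z in rad. In form: [[x, y, z, ax, ay, az], ...]. A call has 1 to 8 rows; each row is the pose to reach, as a shift and turn from the pose commanded when the call began, along the tool's axes at that moment; what a row does not reach only later rows make up. A row lasts 1/10 s, in which the tool goes at most 50 mm and 8.59 degrees, less where a joint would pass 70% of its speed; a pose out of reach is approached as far as the arm can. A call with a gripper value outside its range is refused whole. "claw" is the finger opening in m, from 0 to 0.0854, set as the call begins (left out, the last holds). The fingers move at their own pace and stop on an object; the grip force is fixed at half the most. Time passes only in rows, so rows that repeat a pose let the fingers close. It gives the time, the measured TCP pose, the force and the opening at its end, in the units of the state.
- read_state(): the state, without advancing time (a new reading comes with each control period).
- vision.capture(name): name is "scene" or "top"; returns a dict with "color" (420x560x3 uint8, blue, green, red), "fx", "fy", "cx", "cy" (pixels), "T" (4x4, takes a point from camera to world coordinates). Camera axes: x right, y up, looking along -z (the intrinsics and any distortion apply to the point x, -y, -z); pixel columns grow to the right and rows downward; lengths in mm; the calibration is good to about 2 mm. A picture is of the moment at which its call begins. There is no depth.
- workorder.finish_job(): hands the job in, once; it reports no verdict.
The state is a dict: "time_s": time; "joint_positions": joint angles; "joint_vel": joint speeds; "tau": joint torques, N m; "eef_pos": TCP position; "orientation": TCP orientation; "contact_force": force on the tool from outside, world axes, zero at the start; "moment": the same for the moment, N m; "gripper_width": finger opening in mm.
Only numpy, scipy, OpenCV 4.12 (cv2) and the standard library are available. Lean on these libraries where they do the work, as an engineer would, in place of code of your own. Each camera call takes 0.05 s, during which the arm holds its last target.

TASK

Open the enclosure for wiring: undo its three captive thumbscrews, one after another, by a quarter turn anticlockwise each, then lift the cover plate off by its handle. Set the cover down gently, handle up, flat on the pink foam pad with no corner hanging over the pad's edge, let go, and leave the other things on the bench where they are.

Things in the scene. Friction and masses are not known exactly. Their poses are not given: they have to be found in the camera images.
- enclosure: Black plastic enclosure on its back, fixed to the bench: 218 x 190 mm, 110 mm high, walls 6 mm. Origin: centre of its underside; x along its length, z up. Lugs at bench level reach 114 mm from its centre along y; three cable glands stick 24 mm out of the +x wall, 50 mm up. A lip inside the rim, 4 mm thick, top at 106 mm, carries the cover; opening inside the lip 186 x 158 mm.
- cover: Loose bare metal cover plate, 200 x 172 x 4 mm, 0.37 to 0.6 kg, lying in the enclosure's rim (3 mm play), top flush with it, 110 mm up. Origin: centre of the underside; x along its length, z up. It carries a bow handle and three captive thumbscrews; their tongues reach 10.5 mm below the underside and serve as feet on a flat surface. It cannot be lifted while any thumbscrew is done up.
- cover_handle (a point): Grip point of the cover's dark bow handle: middle of a straight bar along the cover's y axis, 100 mm long, 12 mm wide (along cover x), 14 mm high, its middle 45 mm above the plate's underside (41 mm above its top face); open space of 34 mm under the bar. Axes as the cover's.
- foam_pad: Pink antistatic foam pad (firm), 270 x 240 x 25 mm, fixed flat on the bench, beside the enclosure on its left or right. Origin: centre of its underside; x along its 270 mm length, z up; its top is 25 mm above the bench.
- thumbscrew_1 (a joint): Turn (rad) of captive thumbscrew 1, at the cover's -x end, +y side (x -80, y +55 mm from the cover's centre). 0 = done up (T-head along the cover's length, tongue under the lip); grows anticlockwise seen from above to a stop at 1.57 (T-head along the plate's end edge). Starts at 0 to 0.15; its tongue is clear of the lip beyond 1.2. Turns stiffly (0.12 N m), does not rise, stays where left.
- thumbscrew_1_grip (a point): Grip point of thumbscrew 1: on its turning axis, in the middle of the height of its black T-head, a flat bar 48 mm long (along this point's x axis), 12 mm thick (along its y axis) and 24 mm high, 27 mm above the plate's top face. z up. The axes turn with the head.
- thumbscrew_2 (a joint): Turn (rad) of captive thumbscrew 2, at the cover's -x end, -y side (x -80, y -55 mm). 0 = done up (T-head along the cover's length, tongue under the lip); grows anticlockwise seen from above to a stop at 1.57 (T-head along the plate's end edge). Starts at 0 to 0.15; its tongue is clear of the lip beyond 1.2. Turns stiffly (0.12 N m), does not rise, stays where left.
- thumbscrew_2_grip (a point): Grip point of thumbscrew 2: on its turning axis, in the middle of the height of its black T-head, a flat bar 48 mm long (along this point's x axis), 12 mm thick (along its y axis) and 24 mm high, 27 mm above the plate's top face. z up. The axes turn with the head.
- thumbscrew_3 (a joint): Turn (rad) of captive thumbscrew 3, at the middle of the cover's +x end (x +80, y 0 mm). 0 = done up (T-head along the cover's length, tongue under the lip); grows anticlockwise seen from above to a stop at 1.57 (T-head along the plate's end edge). Starts at 0 to 0.15; its tongue is clear of the lip beyond 1.2. Turns stiffly (0.12 N m), does not rise, stays where left.
- thumbscrew_3_grip (a point): Grip point of thumbscrew 3: on its turning axis, in the middle of the height of its black T-head, a flat bar 48 mm long (along this point's x axis), 12 mm thick (along its y axis) and 24 mm high, 27 mm above the plate's top face. z up. The axes turn with the head.
- cover_corner_1 (a point): Corner of the cover plate at its +x +y corner (x +100, y +86 mm), on the underside.
- cover_corner_2 (a point): Corner of the cover plate at its +x -y corner (x +100, y -86 mm), on the underside.
- cover_corner_3 (a point): Corner of the cover plate at its -x -y corner (x -100, y -86 mm), on the underside.
- cover_corner_4 (a point): Corner of the cover plate at its -x +y corner (x -100, y +86 mm), on the underside.
- screwdriver: Screwdriver, 190 mm long, lying between the enclosure and the pad. Bystander, loose, to be left alone. Origin: on its underside.
- pliers: Pliers with black grips, about 155 mm long, 18 mm high, lying flat at the left of the bench. Bystander, loose, to be left alone. Origin: on its underside.
- multimeter: Grey multimeter, 165 x 85 x 46 mm, lying at the right. Bystander, loose, to be left alone. Origin: on its underside.
- terminal_strip: Strip of grey terminal blocks on a 160 mm piece of rail, 46 mm high, lying behind. Bystander, loose, to be left alone. Origin: on its underside.
- tape_roll: Black roll of tape, 100 mm across, 19 mm high, at the left. Bystander, loose, to be left alone. Origin: on its underside.
- carton: Small cardboard carton, 110 x 80 x 60 mm, behind. Bystander, loose, to be left alone. Origin: on its underside.
- breaker_module: White three-pole breaker module, 90 x 52 x 79 mm, at the right. Bystander, loose, to be left alone. Origin: on its underside.

How it is judged:
By the outcome, as a careful person would: the job done as asked, in the order asked, and still so for the second after the job is handed in, with the robot touching nothing.
It also fails if it takes over 70 s, if anything falls off the work surface, if the arm or the gripper's body presses on something with over 40 N, if the wrist force passes 120 N, or if a joint passes its speed limit or range.

## Working session

There is one attempt and no reset: what is moved stays moved. The work goes in short steps, Python scripts to look and compute and a tool call to move; the robot and the scene stay as the last step left them, time stands still between calls to the robot, and variables do not carry over. Pictures are saved under pics/ and viewed, and the job is handed in when it is done.

Besides the shell and the picture viewer there is one more tool, called after "Call:" by a JSON object that holds its "name" and its "arguments". apply_moves: Moves the arm, as the interface text tells. Its arguments: {"type":"object","properties":{"targets":{"type":"array","items":{"type":"array","items":{"type":"number"}}},"claw":{"type":"number"}},"required":["targets"]}

```bash
mkdir -p pics; ls; python3 - <<'E'
from bench import read_state, vision
import cv2,numpy as np
s=read_state(); print(s)
for n in ("scene","top"):
    c=vision.capture(n); cv2.imwrite(f"pics/{n}0.png",c["color"]); print(n,{k:c[k] for k in c if k not in("color",)})
E
```

```text
pics
{'time_s': 0.0, 'joint_positions': array([-1.40960561,  0.43520907,  0.02499117,  1.5741016 , -0.01160081,
        1.13400593, -0.07511067]), 'joint_vel': array([-0.0013782 , -0.00101767, -0.00169934, -0.00064414,  0.00119748,
        0.00122964, -0.00062276]), 'tau': array([ 5.01718787e-04, -6.70471859e+01,  1.02485474e+00, -3.16211236e+01,
        1.53883779e-02,  1.26524689e-02, -4.00972021e-05]), 'eef_pos': array([162.90105357, 602.90012022, 249.53306556]), 'orientation': array([-3.14002093e+00,  1.49884559e-04,  2.87770468e+00]), 'contact_force': array([ 0.23522893,  0.23949178, -0.22202098]), 'moment': array([0.02873597, 0.04393926, 0.01188013]), 'gripper_width': 85.73060403697205}
scene {'fx': 450.2257111461368, 'fy': 450.2257111461368, 'cx': 284.1040653308536, 'cy': 211.87267668851675, 'T': array([[-7.94732088e-01, -4.81587399e-01,  3.69424532e-01,
         1.04855739e+03],
       [ 6.06951024e-01, -6.33943652e-01,  4.79297299e-01,
         6.16307965e+02],
       [ 3.37079751e-03,  6.05135541e-01,  7.96115327e-01,
         1.13381389e+03],
       [ 0.00000000e+00,  0.00000000e+00,  0.00000000e+00,
         1.00000000e+00]])}
top {'fx': 541.6797543322709, 'fy': 541.6797543322709, 'cx': 281.0681433293212, 'cy': 208.879542944835, 'T': array([[ 2.73938242e-02,  9.95709063e-01, -8.83914071e-02,
         4.24018596e+02],
       [-9.99618972e-01,  2.75861917e-02,  9.55236575e-04,
         1.33101226e+01],
       [ 3.38952002e-03,  8.83315600e-02,  9.96085361e-01,
         1.73244591e+03],
       [ 0.00000000e+00,  0.00000000e+00,  0.00000000e+00,
         1.00000000e+00]])}
```

View pics/scene0.png

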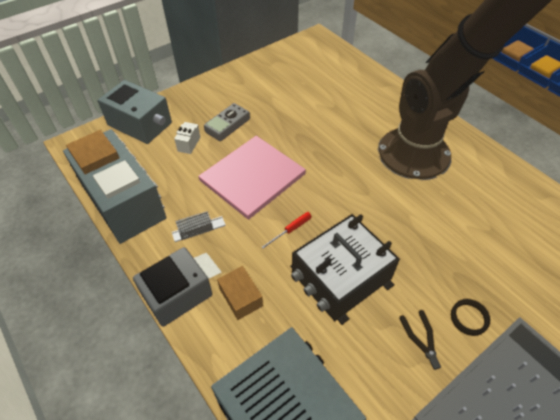

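View pics/top0.png

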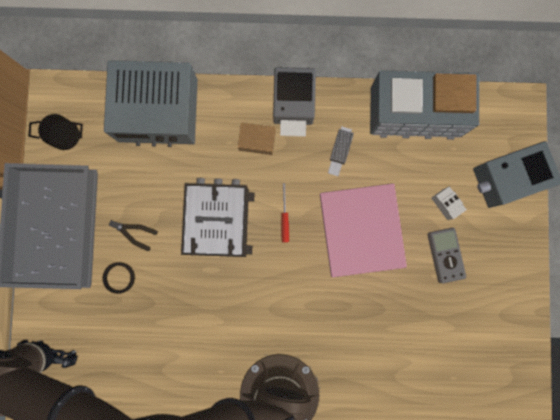

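The top view shows the enclosure around (215,220) with its glands upward (+x), the pad around (363,230) and the screwdriver at (285,215). Next I'll zoom in to measure.

```bash
python3 - <<'E'
import cv2
t=cv2.imread("pics/top0.png");s=cv2.imread("pics/scene0.png")
cv2.imwrite("pics/c1.png",cv2.resize(t[168:268,170:265],None,fx=6,fy=6,interpolation=cv2.INTER_CUBIC))
cv2.imwrite("pics/c2.png",cv2.resize(s[205:325,280:410],None,fx=5,fy=5,interpolation=cv2.INTER_CUBIC)[:600])
E
```

```text
(no output)
```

View pics/c1.png

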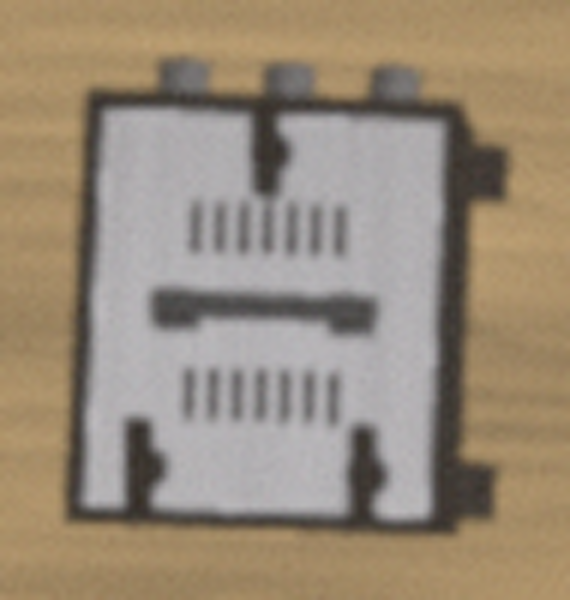

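View pics/c2.png

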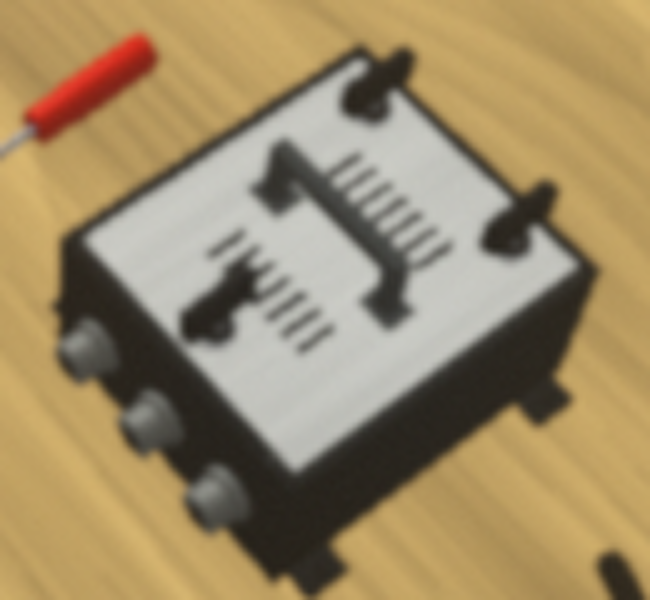

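```bash
cat > h.py <<'E'
import numpy as np,cv2
from bench import read_state, vision
def ray(c,uv):
    uv=np.atleast_2d(uv).astype(float)
    d=np.c_[(uv[:,0]-c["cx"])/c["fx"],-(uv[:,1]-c["cy"])/c["fy"],-np.ones(len(uv))]
    return c["T"][:3,3],d@c["T"][:3,:3].T
def onplane(c,uv,z):
    o,d=ray(c,uv); t=(z-o[2])/d[:,2]; return o+d*t[:,None]
def proj(c,P):
    P=np.atleast_2d(P); q=(P-c["T"][:3,3])@c["T"][:3,:3]
    return np.c_[c["cx"]+c["fx"]*q[:,0]/-q[:,2],c["cy"]-c["fy"]*q[:,1]/-q[:,2]]
def blob(mask):
    cs,_=cv2.findContours(mask.astype(np.uint8),cv2.RETR_EXTERNAL,cv2.CHAIN_APPROX_NONE)
    return max(cs,key=cv2.contourArea)[:,0,:]
def quad(img,maskfn,roi):
    x0,y0,x1,y1=roi; m=np.zeros(img.shape[:2],bool)
    k=8
    big=cv2.resize(img[y0:y1,x0:x1],None,fx=k,fy=k,interpolation=cv2.INTER_CUBIC)
    b=blob(maskfn(big)); return (b+0.5)/k-0.5+[x0,y0]
def plate(b):
    h=cv2.cvtColor(b,cv2.COLOR_BGR2HSV); return (h[...,1]<40)&(h[...,2]>118)
def pink(b):
    b=b.astype(int); return ((b[...,2]-b[...,1])>35)&((b[...,0]-b[...,1])>8)
def rect(c,pts,z):
    P=onplane(c,pts,z)[:,:2].astype(np.float32)
    r=cv2.minAreaRect(cv2.convexHull(P)); return r
E
python3 - <<'E'
from h import *
for n,roi,rp in (("top",(175,170,265,265),(310,175,420,290)),("scene",(285,205,410,310),(190,125,315,225))):
    c=vision.capture(n); im=c["color"]
    print(n,"plate",rect(c,quad(im,plate,roi),110)); print("pad",rect(c,quad(im,pink,rp),25))
    k=8;x0,y0,x1,y1=roi
E
```

```text
top plate ((530.125244140625, 212.8824462890625), (175.07598876953125, 202.8799591064453), 89.49662017822266)
pad ((517.1181640625, -247.1673126220703), (264.5249938964844, 235.33677673339844), 9.117575645446777)
scene plate ((530.5631103515625, 212.8785400390625), (173.72842407226562, 202.5115966796875), 89.63261413574219)
pad ((521.716796875, -243.4727783203125), (262.357177734375, 231.06787109375), 9.312170028686523)
```

```bash
python3 - <<'E'
from h import *
for n,roi in (("top",(175,170,265,265)),("scene",(285,205,410,310))):
    c=vision.capture(n); im=c["color"]
    P=onplane(c,quad(im,plate,roi),110)[:,:2]; ctr=np.array(rect(c,quad(im,plate,roi),110)[0])
    q=P-ctr
    for nm,ax,s,h in (("x+",0,1,100),("x-",0,-1,100),("y+",1,1,86),("y-",1,-1,86)):
        o=1-ax
        sel=(q[:,ax]*s>h-7)&(abs(q[:,o])<75)
        best=q[sel]
        for it in range(6):
            a=np.polyfit(best[:,o],best[:,ax],1); r=best[:,ax]-np.polyval(a,best[:,o]); best=best[abs(r)<max(2*np.std(r),1)]
        print(n,nm,len(best),"slope deg",np.degrees(np.arctan(a[0])),"off",a[1]+ctr[ax])
E
```

```text
top x+ 338 slope deg 0.6273595511657019 off 630.5302067692268
top x- 305 slope deg 0.5507569600792246 off 429.77235189354576
top y+ 399 slope deg -0.4865264337671601 off 299.44953713079815
top y- 387 slope deg -0.5259804612932967 off 126.6049336924554
scene x+ 339 slope deg 0.23932942338367424 off 631.1954729022623
scene x- 245 slope deg 0.5224645119003898 off 430.01874654400245
scene y+ 344 slope deg -0.4298633332705538 off 299.47802159296623
scene y- 335 slope deg -0.3775079306370943 off 126.5894760274085
```

```bash
cat >> h.py <<'E'
def rows(cmd, tgt):
    # cmd,tgt: (x,y,z,yaw) tool down; returns shift (m) and turn about tool z
    x,y,z,w=cmd; R=np.array([[np.cos(w),np.sin(w),0],[np.sin(w),-np.cos(w),0],[0,0,-1]]) # columns tool x,y,z
    d=R.T@(np.array(tgt[:3])-[x,y,z])/1000; a=-(tgt[3]-w)
    print("shift",np.round(d,4),"az",round(a,4))
E
python3 - <<'E'
from h import *
rows((163,603.4,250.3,2.8777),(450.8,268.7,250,3.14159+.06))
E
```

```text
shift [-3.651e-01 -2.480e-01  3.000e-04] az -0.3239
```

Call:
{"name": "apply_moves", "arguments": {"targets": [[-0.015,-0.01,0,0,0,-0.013],[-0.044,-0.03,0,0,0,-0.04],[-0.08,-0.055,0,0,0,-0.07],[-0.12,-0.082,0,0,0,-0.11],[-0.16,-0.109,0,0,0,-0.15],[-0.2,-0.136,0,0,0,-0.18],[-0.24,-0.163,0,0,0,-0.21],[-0.28,-0.19,0,0,0,-0.25]], "claw": 0.05}}

```text
time_s: 1.1
eef_pos: [384.7, 345.3, 250.6]
orientation: [3.141, 0.0, 3.129]
contact_force: [1.0, 0.4, 0.6]
gripper_width: 50.1
```

```bash
cat >> h.py <<'E'
def adv(cmd,row):
    x,y,z,w=cmd; R=np.array([[np.cos(w),np.sin(w),0],[np.sin(w),-np.cos(w),0],[0,0,-1]])
    p=np.array([x,y,z])+R@(np.array(row[:3])*1000); return (*np.round(p,2),round(w-row[5],4))
E
python3 - <<'E'
from h import *
c=adv((163,603.4,250.3,2.8777),[-0.28,-0.19,0,0,0,-0.25]);print(c,read_state()["eef_pos"],read_state()["orientation"])
rows(c,(450.8,268.7,250,3.2))
E
```

```text
(np.float64(383.75), np.float64(346.94), np.float64(250.3), 3.1277) [384.73954654 345.30097306 250.55448516] [3.14109712e+00 3.43431563e-04 3.12916534e+00]
shift [-0.0681 -0.0773  0.0003] az -0.0723
```

Call:
{"name": "apply_moves", "arguments": {"targets": [[-0.025,-0.028,0,0,0,-0.03],[-0.045,-0.05,0,0,0,-0.05],[-0.06,-0.068,0,0,0,-0.065],[-0.068,-0.077,0,0,0,-0.072],[-0.068,-0.077,0,0,0,-0.072],[-0.068,-0.077,0,0,0,-0.072]]}}

```text
time_s: 1.7
eef_pos: [450.3, 269.4, 250.3]
orientation: [3.141, -0.0, -3.084]
contact_force: [-0.2, 0.5, 0.2]
gripper_width: 50.0
```

```bash
python3 - <<'E'
from h import *
c=adv((383.75,346.94,250.3,3.1277),[-0.068,-0.077,0,0,0,-0.072]);s=read_state();print(c,s["eef_pos"],s["orientation"])
for n in("top","scene"):
    k=vision.capture(n);cv2.imwrite(f"pics/{n}1.png",k["color"])
    if n=="scene": cv2.imwrite("pics/s1.png",cv2.resize(k["color"][150:310,270:430],None,fx=3.7,fy=3.7,interpolation=cv2.INTER_CUBIC))
E
```

```text
(np.float64(450.67), np.float64(269.0), np.float64(250.3), 3.1997) [450.31758149 269.43909093 250.29068103] [ 3.14123139e+00 -2.34289473e-04 -3.08372747e+00]
```

View pics/s1.png

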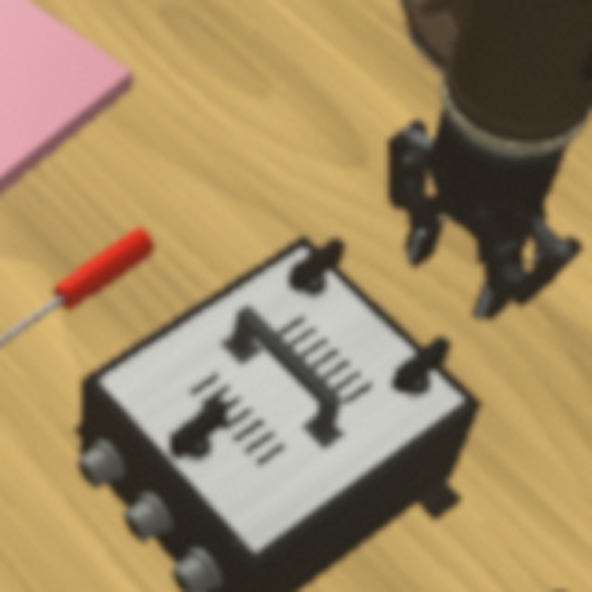

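The gripper is over screw 1 with its jaws across the T-head, so I'll go down.

Call:
{"name": "apply_moves", "arguments": {"targets": [[0,0,0.015,0,0,0],[0,0,0.04,0,0,0],[0,0,0.065,0,0,0],[0,0,0.085,0,0,0],[0,0,0.1,0,0,0],[0,0,0.108,0,0,0],[0,0,0.112,0,0,0],[0,0,0.112,0,0,0]]}}

```text
time_s: 2.6
eef_pos: [450.4, 269.4, 138.3]
orientation: [3.142, -0.0, -3.083]
contact_force: [0.3, 0.1, 0.8]
gripper_width: 50.3
```

Call:
{"name": "apply_moves", "arguments": {"targets": [[0,0,0,0,0,0],[0,0,0,0,0,0],[0,0,0,0,0,0],[0,0,0,0,0,0]], "claw": 0.0}}

```text
time_s: 3.0
eef_pos: [451.1, 269.0, 139.1]
orientation: [3.141, 0.001, -3.084]
contact_force: [-1.1, -1.4, 6.5]
gripper_width: 11.4
```

Call:
{"name": "apply_moves", "arguments": {"targets": [[0,0,0,0,0,-0.1],[0,0,0,0,0,-0.22],[0,0,0,0,0,-0.34],[0,0,0,0,0,-0.46],[0,0,0,0,0,-0.58],[0,0,0,0,0,-0.7],[0,0,0,0,0,-0.82],[0,0,0,0,0,-0.92]]}}

```text
time_s: 3.8
eef_pos: [451.3, 268.6, 139.1]
orientation: [-3.141, 0.001, -2.16]
contact_force: [-0.1, -1.9, 6.2]
gripper_width: 10.8
```

Call:
{"name": "apply_moves", "arguments": {"targets": [[0,0,0,0,0,-0.12],[0,0,0,0,0,-0.24],[0,0,0,0,0,-0.36],[0,0,0,0,0,-0.46],[0,0,0,0,0,-0.54],[0,0,0,0,0,-0.58],[0,0,0,0,0,-0.59],[0,0,0,0,0,-0.59]]}}

```text
time_s: 4.6
eef_pos: [451.6, 268.5, 139.1]
orientation: [-3.14, 0.0, -1.574]
contact_force: [0.0, -1.7, 5.8]
gripper_width: 11.1
```

```bash
python3 - <<'E'
from h import *
s=read_state();print(s["eef_pos"],s["orientation"],s["contact_force"],s["moment"],s["gripper_width"],s["joint_positions"])
k=vision.capture("scene");cv2.imwrite("pics/s2.png",cv2.resize(k["color"][150:310,270:430],None,fx=3.7,fy=3.7,interpolation=cv2.INTER_CUBIC))
E
```

```text
[451.58561577 268.52480506 139.097035  ] [-3.13999044e+00  8.34396501e-05 -1.57425374e+00] [ 0.009656   -1.65095962  5.77412752] [-0.60796407 -0.13633543 -0.01386444] 11.102990498796803 [-0.43700486  0.41741385 -0.26569548  1.93025427  0.14864493  0.81123976
  2.3546997 ]
```

View pics/s2.png

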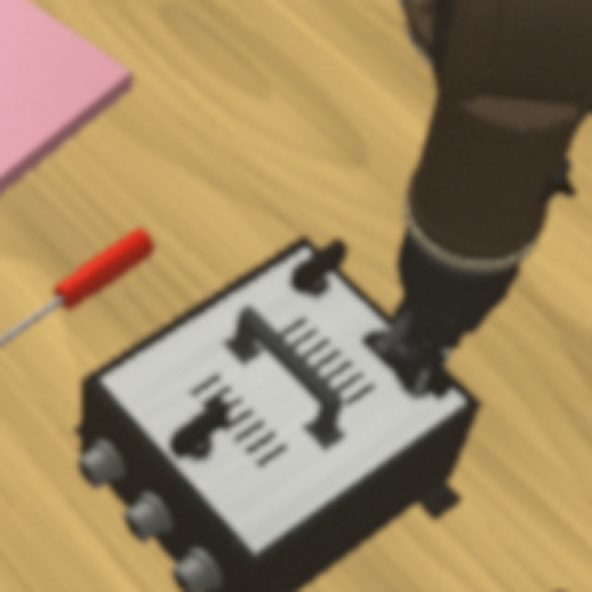

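Screw 1 has turned to its stop (tool yaw moved by about 1.51). I'll release it, rise and move to screw 2.

Call:
{"name": "apply_moves", "arguments": {"targets": [[0,0,0,0,0,0],[0,0,0,0,0,0],[0,0,-0.005,0,0,0],[0,0,-0.02,0,0,0],[0,0,-0.04,0,0,0],[0,0,-0.055,0,0,0],[0,0,-0.06,0,0,0],[0,0,-0.06,0,0,0]], "claw": 0.045}}

```text
time_s: 5.45
eef_pos: [450.9, 269.3, 198.9]
orientation: [-3.14, 0.001, -1.573]
contact_force: [0.2, 0.4, -1.0]
gripper_width: 45.4
```

```bash
python3 - <<'E'
from h import *
c=(450.67,269.0,198.3,4.7097)
s=read_state();print(s["eef_pos"],s["orientation"],s["contact_force"],s["gripper_width"])
rows(c,(450,158.7,198.3,3.2))
c=vision.capture("top"); P=quad(c["color"],plate,(175,170,265,265)); print(rect(c,P,110))
E
```

```text
[450.92312537 269.28224728 198.93576813] [-3.14039835e+00  8.02839196e-04 -1.57337396e+00] [ 0.19861695  0.36175979 -0.97163077] 45.38493326796801
shift [0.1103 0.0004 0.    ] az 1.5097
((529.971923828125, 214.02191162109375), (175.47601318359375, 203.40267944335938), 89.34769439697266)
```

Call:
{"name": "apply_moves", "arguments": {"targets": [[0.01,0,0,0,0,0.1],[0.024,0,0,0,0,0.24],[0.038,0,0,0,0,0.38],[0.052,0,0,0,0,0.52],[0.066,0,0,0,0,0.66],[0.08,0,0,0,0,0.8],[0.092,0,0,0,0,0.94],[0.1,0,0,0,0,1.06]]}}

```text
time_s: 6.3
eef_pos: [449.9, 167.7, 197.3]
orientation: [-3.141, -0.002, -2.64]
contact_force: [0.1, -0.1, -0.2]
gripper_width: 45.2
```

```bash
python3 - <<'E'
from h import *
c=adv((450.67,269.0,198.3,4.7097),[.1,0,0,0,0,1.06]);print(c)
rows(c,(450,158.7,198.3,3.2))
rows(c,(450,158.7,137.8,3.2))
E
```

```text
(np.float64(450.4), np.float64(169.0), np.float64(198.3), 3.6497)
shift [ 0.0054 -0.0088  0.    ] az 0.4497
shift [ 0.0054 -0.0088  0.0605] az 0.4497
```

Call:
{"name": "apply_moves", "arguments": {"targets": [[0.003,-0.005,0,0,0,0.13],[0.005,-0.008,0,0,0,0.26],[0.0054,-0.0088,0,0,0,0.37],[0.0054,-0.0088,0,0,0,0.44],[0.0054,-0.0088,0,0,0,0.45],[0.0054,-0.0088,0,0,0,0.45]]}}

```text
time_s: 6.9
eef_pos: [449.6, 158.6, 197.7]
orientation: [-3.141, -0.001, -3.082]
contact_force: [0.5, -0.5, 0.2]
gripper_width: 45.1
```

Call:
{"name": "apply_moves", "arguments": {"targets": [[0,0,0.01,0,0,0],[0,0,0.025,0,0,0],[0,0,0.04,0,0,0],[0,0,0.052,0,0,0],[0,0,0.058,0,0,0],[0,0,0.06,0,0,0],[0,0,0.06,0,0,0]]}}

```text
time_s: 7.6
eef_pos: [449.9, 158.6, 138.1]
orientation: [-3.142, -0.0, -3.083]
contact_force: [0.3, -0.1, 0.3]
gripper_width: 45.1
```

Call:
{"name": "apply_moves", "arguments": {"targets": [[0,0,0,0,0,0],[0,0,0,0,0,0],[0,0,0,0,0,0],[0,0,0,0,0,0]], "claw": 0.0}}

```text
time_s: 8.0
eef_pos: [450.2, 158.9, 138.9]
orientation: [3.141, 0.001, -3.083]
contact_force: [-1.8, -0.8, 6.8]
gripper_width: 11.0
```

```bash
python3 - <<'E'
from h import *
s=read_state();print(s["joint_positions"],s["moment"])
E
```

```text
[-0.48301569  0.33314362  0.03996123  2.06086501 -0.01951047  0.7468482
  1.1979876 ] [-0.0061638   0.33481931  0.002287  ]
```

Screw 2 is gripped, but joint 7 (now 1.20) would end close to its 2.74 limit after this turn. I'll let go and take the same grasp half a turn round.

Call:
{"name": "apply_moves", "arguments": {"targets": [[0,0,0,0,0,0],[0,0,0,0,0,0],[0,0,-0.005,0,0,0],[0,0,-0.02,0,0,0],[0,0,-0.04,0,0,0],[0,0,-0.055,0,0,0.1],[0,0,-0.06,0,0,0.24],[0,0,-0.06,0,0,0.38]], "claw": 0.045}}

```text
time_s: 8.8
eef_pos: [450.5, 158.8, 199.6]
orientation: [3.14, 0.001, 2.814]
contact_force: [-0.4, 0.8, -0.1]
gripper_width: 45.1
```

Call:
{"name": "apply_moves", "arguments": {"targets": [[0,0,0,0,0,0.14],[0,0,0,0,0,0.28],[0,0,0,0,0,0.42],[0,0,0,0,0,0.56],[0,0,0,0,0,0.7],[0,0,0,0,0,0.84],[0,0,0,0,0,0.98],[0,0,0,0,0,1.12]]}}

```text
time_s: 9.6
eef_pos: [450.0, 158.7, 198.6]
orientation: [3.141, -0.0, 1.694]
contact_force: [-1.2, 0.7, -1.0]
gripper_width: 44.9
```

Call:
{"name": "apply_moves", "arguments": {"targets": [[0,0,0,0,0,0.14],[0,0,0,0,0,0.28],[0,0,0,0,0,0.42],[0,0,0,0,0,0.56],[0,0,0,0,0,0.7],[0,0,0,0,0,0.84],[0,0,0,0,0,0.98],[0,0,0,0,0,1.12]]}}

```text
time_s: 10.4
eef_pos: [449.9, 158.7, 198.6]
orientation: [-3.141, -0.0, 0.574]
contact_force: [-0.6, -0.9, 0.3]
gripper_width: 44.8
```

Call:
{"name": "apply_moves", "arguments": {"targets": [[0,0,0,0,0,0.14],[0,0,0,0,0,0.28],[0,0,0,0,0,0.4],[0,0,0,0,0,0.48],[0,0,0,0,0,0.52],[0,0,0,0,0,0.52],[0,0,0,0,0,0.52]]}}

```text
time_s: 11.1
eef_pos: [449.9, 158.8, 198.5]
orientation: [-3.141, -0.0, 0.061]
contact_force: [0.2, -0.1, 0.2]
gripper_width: 45.0
```

```bash
python3 - <<'E'
from h import *
s=read_state();print(s["eef_pos"],s["orientation"],s["joint_positions"])
E
```

```text
[449.92473173 158.75045592 198.46563117] [-3.14139414e+00 -1.11376477e-05  6.12199579e-02] [-0.98801417  0.28110929  0.67210891  2.03010942 -0.22233875  0.90135697
 -1.705529  ]
```

Call:
{"name": "apply_moves", "arguments": {"targets": [[0,0,0.01,0,0,0],[0,0,0.025,0,0,0],[0,0,0.04,0,0,0],[0,0,0.052,0,0,0],[0,0,0.058,0,0,0],[0,0,0.06,0,0,0],[0,0,0.06,0,0,0]]}}

```text
time_s: 11.8
eef_pos: [450.0, 158.6, 138.3]
orientation: [3.142, 0.0, 0.06]
contact_force: [0.0, -0.5, 0.5]
gripper_width: 45.2
```

Call:
{"name": "apply_moves", "arguments": {"targets": [[0,0,0,0,0,0],[0,0,0,0,0,0],[0,0,0,0,0,0],[0,0,0,0,0,0]], "claw": 0.0}}

```text
time_s: 12.2
eef_pos: [450.3, 158.9, 138.9]
orientation: [-3.141, -0.001, 0.06]
contact_force: [-2.2, -0.2, 5.7]
gripper_width: 11.2
```

Call:
{"name": "apply_moves", "arguments": {"targets": [[0,0,0,0,0,-0.1],[0,0,0,0,0,-0.22],[0,0,0,0,0,-0.34],[0,0,0,0,0,-0.46],[0,0,0,0,0,-0.58],[0,0,0,0,0,-0.7],[0,0,0,0,0,-0.82],[0,0,0,0,0,-0.92]]}}

```text
time_s: 13.0
eef_pos: [450.1, 159.1, 138.8]
orientation: [-3.142, -0.001, 0.985]
contact_force: [-2.1, -0.4, 5.3]
gripper_width: 11.0
```

Call:
{"name": "apply_moves", "arguments": {"targets": [[0,0,0,0,0,-0.12],[0,0,0,0,0,-0.24],[0,0,0,0,0,-0.36],[0,0,0,0,0,-0.46],[0,0,0,0,0,-0.54],[0,0,0,0,0,-0.58],[0,0,0,0,0,-0.59],[0,0,0,0,0,-0.59]]}}

```text
time_s: 13.8
eef_pos: [450.0, 159.1, 138.8]
orientation: [3.141, -0.001, 1.57]
contact_force: [-2.0, 1.1, 6.6]
gripper_width: 11.1
```

Call:
{"name": "apply_moves", "arguments": {"targets": [[0,0,0,0,0,0],[0,0,0,0,0,0],[0,0,-0.005,0,0,0],[0,0,-0.02,0,0,0],[0,0,-0.04,0,0,0],[0,0,-0.055,0,0,0],[0,0,-0.06,0,0,0],[0,0,-0.06,0,0,0]], "claw": 0.045}}

```text
time_s: 14.6
eef_pos: [450.3, 158.9, 198.9]
orientation: [3.14, -0.001, 1.57]
contact_force: [-1.0, -0.4, 0.0]
gripper_width: 44.9
```

```bash
python3 - <<'E'
from h import *
c=(450,158.7,198.3,1.57)
rows(c,(610.3,212.5,198.3,0.06))
s=read_state();print(s["eef_pos"],s["orientation"],s["joint_positions"])
k=vision.capture("scene");cv2.imwrite("pics/s3.png",cv2.resize(k["color"][150:310,270:430],None,fx=3.7,fy=3.7,interpolation=cv2.INTER_CUBIC))
E
```

```text
shift [0.0539 0.1603 0.    ] az 1.51
[450.32889702 158.85436924 198.91124728] [ 3.14026771e+00 -7.69635620e-04  1.56981629e+00] [-0.65147992  0.24969614  0.24436583  2.00586479 -0.07703943  0.89308404
 -0.36711663]
```

View pics/s3.png

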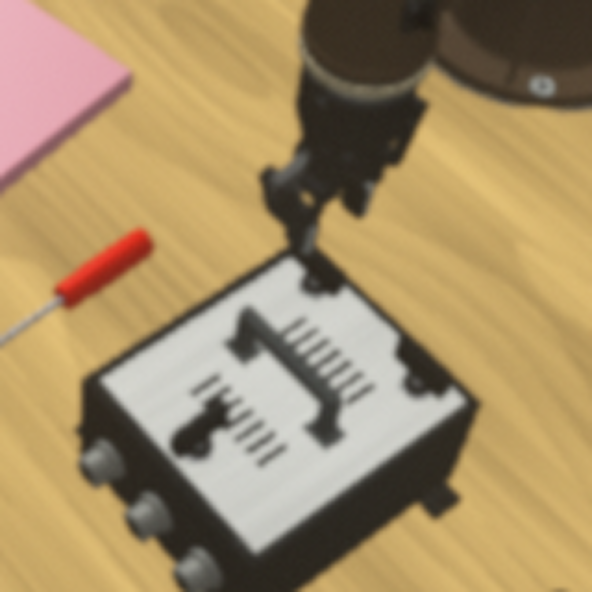

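Screws 1 (423,365) and 2 (322,275) now lie along the plate's end edge. Next is screw 3.

Call:
{"name": "apply_moves", "arguments": {"targets": [[0.004,0.012,0,0,0,0.1],[0.01,0.03,0,0,0,0.24],[0.016,0.048,0,0,0,0.38],[0.023,0.068,0,0,0,0.52],[0.03,0.088,0,0,0,0.66],[0.036,0.108,0,0,0,0.8],[0.042,0.126,0,0,0,0.94],[0.047,0.14,0,0,0,1.06]]}}

```text
time_s: 15.45
eef_pos: [590.5, 205.6, 196.9]
orientation: [3.141, 0.002, 0.504]
contact_force: [-0.5, -0.2, 0.1]
gripper_width: 44.8
```

```bash
python3 - <<'E'
from h import *
c=adv((450,158.7,198.3,1.57),[.047,.14,0,0,0,1.06]);print(c)
rows(c,(610.3,212.5,198.3,0.06))
E
```

```text
(np.float64(590.04), np.float64(205.59), np.float64(198.3), 0.51)
shift [0.0211 0.0039 0.    ] az 0.45
```

Call:
{"name": "apply_moves", "arguments": {"targets": [[0.011,0.002,0,0,0,0.13],[0.018,0.003,0,0,0,0.26],[0.021,0.004,0,0,0,0.37],[0.021,0.004,0,0,0,0.44],[0.021,0.004,0,0,0,0.45],[0.021,0.004,0,0,0,0.45]]}}

```text
time_s: 16.05
eef_pos: [609.9, 212.2, 197.4]
orientation: [3.141, 0.001, 0.061]
contact_force: [0.5, -1.3, 0.1]
gripper_width: 44.8
```

Call:
{"name": "apply_moves", "arguments": {"targets": [[0,0,0.01,0,0,0],[0,0,0.025,0,0,0],[0,0,0.04,0,0,0],[0,0,0.052,0,0,0],[0,0,0.058,0,0,0],[0,0,0.06,0,0,0],[0,0,0.06,0,0,0]]}}

```text
time_s: 16.75
eef_pos: [610.4, 212.2, 138.2]
orientation: [3.141, 0.0, 0.06]
contact_force: [0.7, 0.3, 0.4]
gripper_width: 44.8
```

Call:
{"name": "apply_moves", "arguments": {"targets": [[0,0,0,0,0,0],[0,0,0,0,0,0],[0,0,0,0,0,0],[0,0,0,0,0,0]], "claw": 0.0}}

```text
time_s: 17.15
eef_pos: [610.7, 212.4, 139.0]
orientation: [-3.141, -0.001, 0.06]
contact_force: [-0.3, -0.1, 4.9]
gripper_width: 11.1
```

```bash
python3 - <<'E'
from h import *
s=read_state();print(s["joint_positions"],s["moment"])
E
```

```text
[-0.77854513  0.61986718  0.5624156   1.67502817 -0.38840068  0.95905698
 -1.58520788] [-0.05661643  0.18708483 -0.1180363 ]
```

Call:
{"name": "apply_moves", "arguments": {"targets": [[0,0,0,0,0,-0.1],[0,0,0,0,0,-0.22],[0,0,0,0,0,-0.34],[0,0,0,0,0,-0.46],[0,0,0,0,0,-0.58],[0,0,0,0,0,-0.7],[0,0,0,0,0,-0.82],[0,0,0,0,0,-0.92]]}}

```text
time_s: 17.95
eef_pos: [610.7, 212.3, 139.1]
orientation: [3.141, -0.001, 0.984]
contact_force: [-0.8, -1.3, 4.1]
gripper_width: 11.1
```

Call:
{"name": "apply_moves", "arguments": {"targets": [[0,0,0,0,0,-0.12],[0,0,0,0,0,-0.24],[0,0,0,0,0,-0.36],[0,0,0,0,0,-0.46],[0,0,0,0,0,-0.54],[0,0,0,0,0,-0.58],[0,0,0,0,0,-0.59],[0,0,0,0,0,-0.59]]}}

```text
time_s: 18.75
eef_pos: [610.7, 212.3, 139.0]
orientation: [3.141, -0.001, 1.569]
contact_force: [-1.2, -0.4, 5.5]
gripper_width: 11.3
```

Call:
{"name": "apply_moves", "arguments": {"targets": [[0,0,0,0,0,0],[0,0,0,0,0,0],[0,0,-0.005,0,0,0],[0,0,-0.02,0,0,0],[0,0,-0.04,0,0,0],[0,0,-0.055,0,0,0],[0,0,-0.06,0,0,0],[0,0,-0.06,0,0,0]], "claw": 0.045}}

```text
time_s: 19.55
eef_pos: [610.9, 212.5, 199.7]
orientation: [3.14, -0.001, 1.57]
contact_force: [-0.5, 0.1, 1.1]
gripper_width: 45.2
```

```bash
python3 - <<'E'
from h import *
c=(610.3,212.4,198.3,1.57)
rows(c,(530.3,213,198.3,1.562))
s=read_state();print(s["eef_pos"],s["orientation"],s["joint_positions"])
for n,r in(("scene",(150,310,270,430)),("top",(165,275,165,275))):
    k=vision.capture(n);cv2.imwrite(f"pics/{n}4.png",cv2.resize(k["color"][r[0]:r[1],r[2]:r[3]],(590,590),interpolation=cv2.INTER_CUBIC))
E
```

```text
shift [ 0.0005 -0.08    0.    ] az 0.008
[610.8642445  212.51137986 199.74340841] [ 3.13951895e+00 -9.89880050e-04  1.56971819e+00] [-0.52820754  0.51082489  0.16714452  1.58998202 -0.09426753  1.04637881
 -0.33603731]
```

View pics/scene4.png

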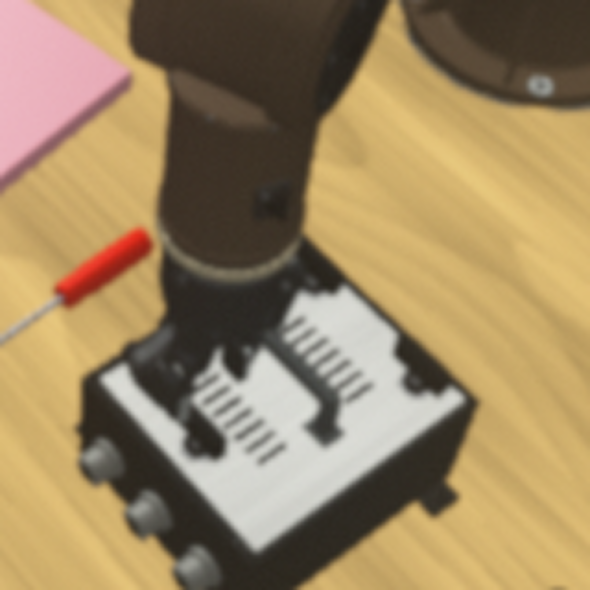

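View pics/top4.png

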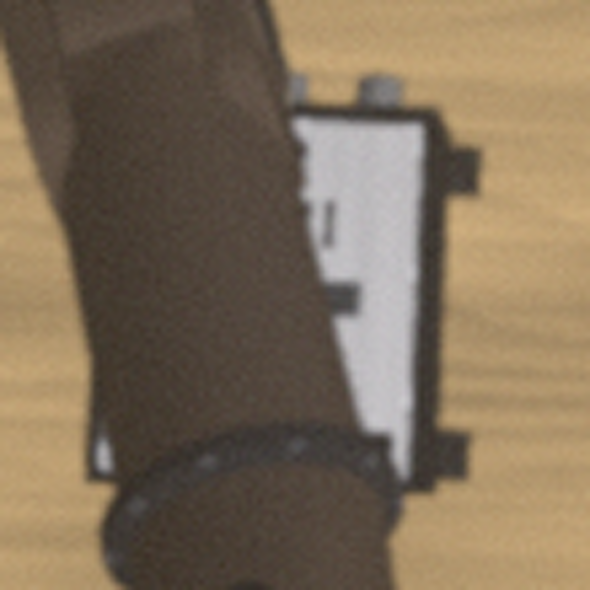

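All three heads now lie along the end edges. Next I'll grasp the handle.

Call:
{"name": "apply_moves", "arguments": {"targets": [[0,-0.015,0,0,0,0.004],[0,-0.04,0,0,0,0.008],[0,-0.062,0,0,0,0.008],[0,-0.076,0,0,0,0.008],[0,-0.08,0,0,0,0.008],[0,-0.08,0,0,0,0.008],[0,-0.08,0,0,0,0.008]]}}

```text
time_s: 20.35
eef_pos: [531.0, 212.3, 198.1]
orientation: [3.141, 0.0, 1.561]
contact_force: [-0.4, 0.1, -0.3]
gripper_width: 45.4
```

Call:
{"name": "apply_moves", "arguments": {"targets": [[0,0,0.01,0,0,0],[0,0,0.023,0,0,0],[0,0,0.035,0,0,0],[0,0,0.043,0,0,0],[0,0,0.047,0,0,0],[0,0,0.048,0,0,0],[0,0,0.048,0,0,0]]}}

```text
time_s: 21.05
eef_pos: [530.4, 212.4, 150.4]
orientation: [3.141, -0.0, 1.562]
contact_force: [-0.1, 0.2, 0.2]
gripper_width: 44.9
```

Call:
{"name": "apply_moves", "arguments": {"targets": [[0,0,0,0,0,0],[0,0,0,0,0,0],[0,0,0,0,0,0],[0,0,0,0,0,0],[0,0,0,0,0,0],[0,0,0,0,0,0]], "claw": 0.0}}

```text
time_s: 21.65
eef_pos: [530.7, 212.5, 150.9]
orientation: [3.141, -0.001, 1.562]
contact_force: [-0.2, -0.5, 6.7]
gripper_width: 10.9
```

Gripped, at 10.9 mm. I'll lift slowly.

Call:
{"name": "apply_moves", "arguments": {"targets": [[0,0,-0.002,0,0,0],[0,0,-0.005,0,0,0],[0,0,-0.01,0,0,0],[0,0,-0.015,0,0,0],[0,0,-0.02,0,0,0],[0,0,-0.025,0,0,0],[0,0,-0.03,0,0,0],[0,0,-0.03,0,0,0]]}}

```text
time_s: 22.45
eef_pos: [530.8, 212.6, 181.2]
orientation: [3.14, -0.001, 1.562]
contact_force: [-0.2, 0.3, -4.8]
gripper_width: 10.7
```

```bash
python3 - <<'E'
from h import *
s=read_state();print(s["eef_pos"],s["orientation"],s["contact_force"],s["moment"])
k=vision.capture("scene");cv2.imwrite("pics/s5.png",cv2.resize(k["color"][150:310,270:430],None,fx=3.7,fy=3.7,interpolation=cv2.INTER_CUBIC))
E
```

```text
[530.76212404 212.56138169 181.2306044 ] [ 3.14026839e+00 -7.25991889e-04  1.56166857e+00] [-0.18036576  0.25753861 -4.80841288] [-0.03530711 -0.04506105  0.0049889 ]
```

View pics/s5.png

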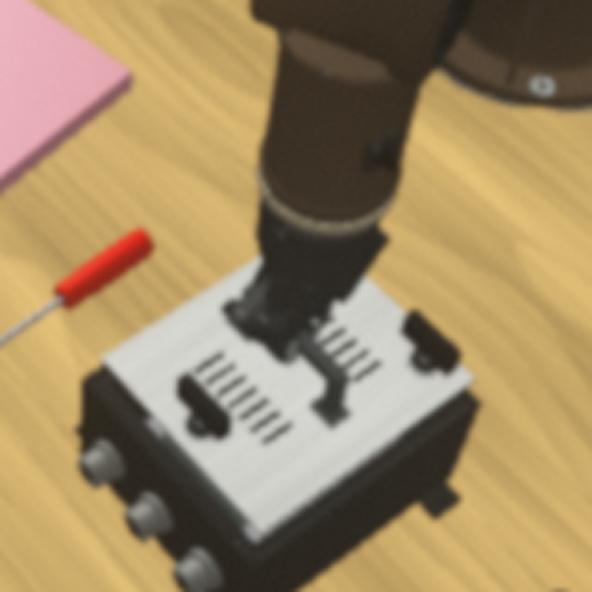

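The cover has lifted free and level, at about 0.5 kg. I'll carry it to the pad.

```bash
python3 - <<'E'
from h import *
rows((530.3,212.4,180.3,1.562),(519.4,-245.3,200.3,1.731))
E
```

```text
shift [-0.4578 -0.0069 -0.02  ] az -0.169
```

Call:
{"name": "apply_moves", "arguments": {"targets": [[-0.003,0,-0.012,0,0,0],[-0.012,0,-0.02,0,0,0],[-0.025,0,-0.02,0,0,-0.005],[-0.045,0,-0.02,0,0,-0.012],[-0.068,0,-0.02,0,0,-0.02],[-0.093,0,-0.02,0,0,-0.03],[-0.12,0,-0.02,0,0,-0.04],[-0.147,0,-0.02,0,0,-0.05]]}}

```text
time_s: 23.3
eef_pos: [528.6, 62.9, 200.4]
orientation: [3.142, 0.0, 1.611]
contact_force: [-0.1, 0.4, -5.2]
gripper_width: 11.3
```

Call:
{"name": "apply_moves", "arguments": {"targets": [[-0.027,0,0,0,0,-0.01],[-0.054,-0.001,0,0,0,-0.02],[-0.081,-0.002,0,0,0,-0.03],[-0.108,-0.003,0,0,0,-0.04],[-0.135,-0.004,0,0,0,-0.05],[-0.162,-0.005,0,0,0,-0.06],[-0.189,-0.006,0,0,0,-0.07],[-0.215,-0.007,0,0,0,-0.08]]}}

```text
time_s: 24.1
eef_pos: [529.8, -152.3, 200.4]
orientation: [-3.141, 0.0, 1.691]
contact_force: [0.1, -0.8, -5.0]
gripper_width: 11.1
```

```bash
python3 - <<'E'
from h import *
c=adv((530.3,212.4,180.3,1.562),[-.147,0,-.02,0,0,-.05]); c=adv(c,[-.215,-.007,0,0,0,-.08]);print(c)
rows(c,(519.4,-245.3,200.3,1.731))
print(read_state()["joint_positions"])
E
```

```text
(np.float64(530.87), np.float64(-149.7), np.float64(200.3), 1.692)
shift [-0.0935 -0.0229  0.    ] az -0.039
[ 5.68218975e-04  3.64939689e-01  2.42106805e-01  1.83435458e+00
 -1.04571023e-01  9.54629782e-01  4.07939049e-01]
```

Call:
{"name": "apply_moves", "arguments": {"targets": [[-0.024,-0.006,0,0,0,-0.01],[-0.046,-0.011,0,0,0,-0.02],[-0.065,-0.016,0,0,0,-0.03],[-0.08,-0.02,0,0,0,-0.035],[-0.09,-0.022,0,0,0,-0.039],[-0.0935,-0.023,0,0,0,-0.039],[-0.0935,-0.023,0,0,0,-0.039],[-0.0935,-0.023,0,0,0,-0.039]]}}

```text
time_s: 24.9
eef_pos: [519.3, -244.4, 200.3]
orientation: [3.142, -0.001, 1.732]
contact_force: [0.2, 0.9, -5.2]
gripper_width: 10.8
```

```bash
python3 - <<'E'
from h import *
s=read_state();print(s["eef_pos"],s["orientation"],s["contact_force"])
for n,r in(("scene",(90,250,150,340)),("top",(140,300,290,480))):
    k=vision.capture(n);cv2.imwrite(f"pics/{n}6.png",cv2.resize(k["color"][r[0]:r[1],r[2]:r[3]],None,fx=3.5,fy=3.5,interpolation=cv2.INTER_CUBIC))
E
```

```text
[ 519.32995244 -244.42591528  200.25240318] [ 3.14150537e+00 -6.78795849e-04  1.73154247e+00] [ 0.20019268  0.94436479 -5.19081581]
```

View pics/scene6.png

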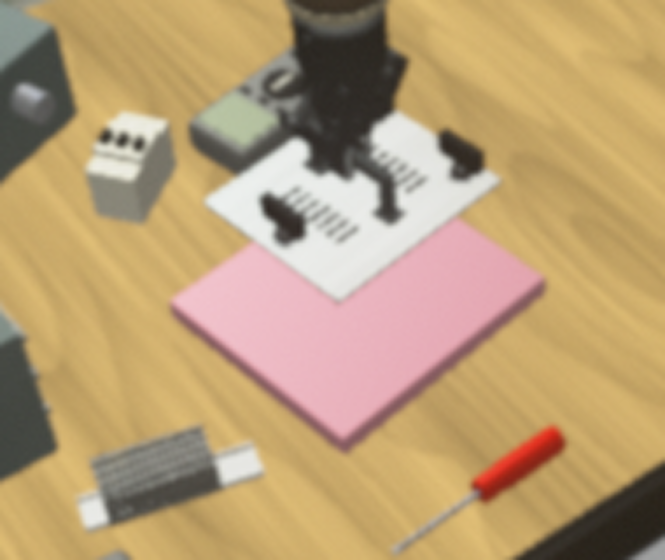

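View pics/top6.png

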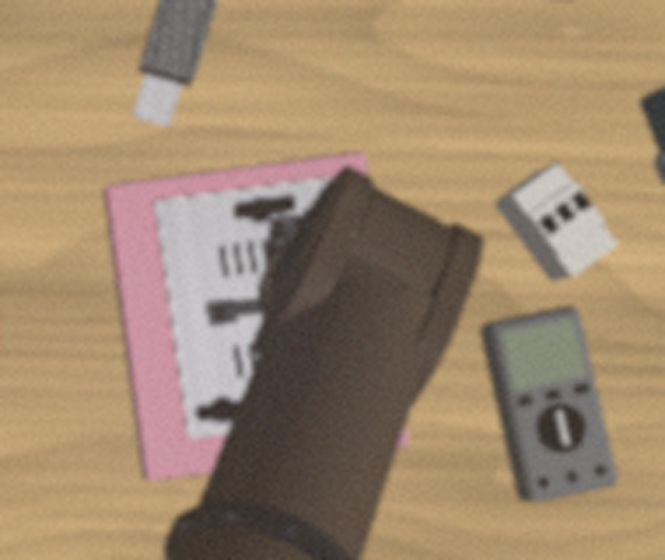

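The cover sits over the middle of the pad and parallel to it, and neighbouring items are clear. I'll lower it.

Call:
{"name": "apply_moves", "arguments": {"targets": [[0,0,0.008,0,0,0],[0,0,0.024,0,0,0],[0,0,0.044,0,0,0],[0,0,0.064,0,0,0],[0,0,0.082,0,0,0],[0,0,0.096,0,0,0],[0,0,0.105,0,0,0],[0,0,0.11,0,0,0]]}}

```text
time_s: 25.8
eef_pos: [519.1, -245.1, 89.5]
orientation: [-3.141, -0.0, 1.731]
contact_force: [0.0, 0.2, -5.7]
gripper_width: 10.9
```

Call:
{"name": "apply_moves", "arguments": {"targets": [[0,0,0.001,0,0,0],[0,0,0.002,0,0,0],[0,0,0.003,0,0,0],[0,0,0.004,0,0,0],[0,0,0.005,0,0,0],[0,0,0.006,0,0,0],[0,0,0.007,0,0,0],[0,0,0.007,0,0,0]]}}

```text
time_s: 26.6
eef_pos: [519.1, -245.3, 83.2]
orientation: [-3.141, -0.0, 1.731]
contact_force: [-1.0, -0.9, -5.7]
gripper_width: 10.6
```

Call:
{"name": "apply_moves", "arguments": {"targets": [[0,0,0.0005,0,0,0],[0,0,0.001,0,0,0],[0,0,0.0015,0,0,0],[0,0,0.002,0,0,0],[0,0,0.002,0,0,0]]}}

```text
time_s: 27.1
eef_pos: [519.2, -245.3, 81.2]
orientation: [-3.142, -0.0, 1.731]
contact_force: [-0.4, 0.3, -3.6]
gripper_width: 10.8
```

Call:
{"name": "apply_moves", "arguments": {"targets": [[0,0,0.0004,0,0,0],[0,0,0.0008,0,0,0],[0,0,0.001,0,0,0],[0,0,0.001,0,0,0],[0,0,0.001,0,0,0]]}}

```text
time_s: 27.6
eef_pos: [519.2, -245.4, 80.4]
orientation: [3.141, 0.0, 1.731]
contact_force: [-0.7, -0.4, -1.7]
gripper_width: 10.8
```

Call:
{"name": "apply_moves", "arguments": {"targets": [[0,0,0.0004,0,0,0],[0,0,0.0007,0,0,0],[0,0,0.0007,0,0,0]]}}

```text
time_s: 27.9
eef_pos: [519.3, -245.3, 80.4]
orientation: [3.141, -0.0, 1.731]
contact_force: [-4.1, 1.2, 6.3]
gripper_width: 10.6
```

Call:
{"name": "apply_moves", "arguments": {"targets": [[0,0,0,0,0,0],[0,0,0,0,0,0],[0,0,0,0,0,0],[0,0,0,0,0,0],[0,0,-0.005,0,0,0],[0,0,-0.015,0,0,0],[0,0,-0.03,0,0,0],[0,0,-0.05,0,0,0]], "claw": 0.045}}

```text
time_s: 28.7
eef_pos: [518.9, -245.2, 130.3]
orientation: [-3.141, -0.0, 1.731]
contact_force: [0.2, -0.2, 0.6]
gripper_width: 44.7
```

Call:
{"name": "apply_moves", "arguments": {"targets": [[0,0,-0.025,0,0,0],[0,0,-0.055,0,0,0],[0,0,-0.09,0,0,0],[0,0,-0.12,0,0,0],[0.03,0,-0.14,0,0,0],[0.07,0.0,-0.15,0,0,0],[0.11,0.0,-0.15,0,0,0],[0.15,0.0,-0.15,0,0,0]]}}

```text
time_s: 29.5
eef_pos: [495.1, -96.0, 281.0]
orientation: [3.139, 0.0, 1.73]
contact_force: [-0.1, 1.4, -0.3]
gripper_width: 45.3
```

Call:
{"name": "apply_moves", "arguments": {"targets": [[-0.03,-0.02,0,0,0,0],[-0.05,-0.05,0,0,0,0],[-0.05,-0.08,0,0,0,0],[-0.05,-0.1,0,0,0,0],[-0.05,-0.11,0,0,0,0],[-0.05,-0.11,0,0,0,0]]}}

```text
time_s: 30.1
eef_pos: [394.0, -164.3, 280.3]
orientation: [3.14, 0.0, 1.73]
contact_force: [0.7, 0.9, 0.4]
gripper_width: 45.1
```

```bash
python3 - <<'E'
from h import *
s=read_state();print(s["eef_pos"],s["contact_force"],s["time_s"])
for n in("scene","top"):
    k=vision.capture(n);cv2.imwrite(f"pics/{n}7.png",k["color"])
E
```

```text
[ 394.02158797 -164.34588469  280.34097953] [0.69122945 0.93836711 0.42607117] 30.1
```

View pics/scene7.png

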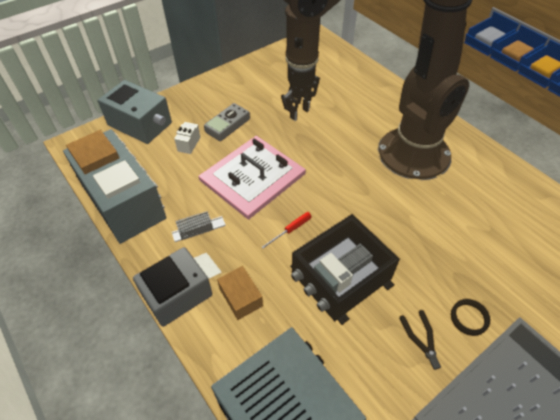

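View pics/top7.png

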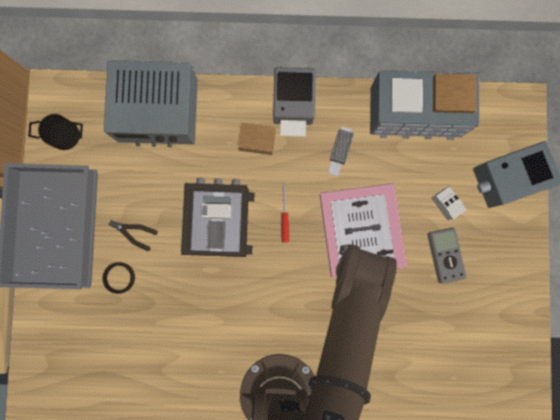

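The scene view shows the cover at (255,168), on the pad with pink on all sides, and the other items unmoved. A quick numeric check, then I'll hand in.

```bash
python3 - <<'E'
from h import *
c=vision.capture("scene"); im=c["color"]; roi=(190,125,315,225)
p=rect(c,quad(im,plate,roi),39.5); q=rect(c,quad(im,pink,roi),25); print(p,q)
th=np.radians(q[2]); B=(cv2.boxPoints(p)-q[0])@np.array([[np.cos(th),-np.sin(th)],[np.sin(th),np.cos(th)]]); print(B.round(1))
a=cv2.imread("pics/top0.png").astype(int);b=cv2.imread("pics/top7.png").astype(int)
d=(abs(a-b).max(2)>45).astype(np.uint8); d=cv2.morphologyEx(d,cv2.MORPH_OPEN,np.ones((2,2),np.uint8))
n,_,st,_=cv2.connectedComponentsWithStats(d); print(st[1:][st[1:,4]>6])
E
```

```text
((519.4583740234375, -242.81588745117188), (204.62945556640625, 176.87066650390625), 9.099581718444824) ((521.6983032226562, -243.7665252685547), (262.7659912109375, 230.52000427246094), 9.022647857666016)
[[-104.5   89.6]
 [-104.3  -87.3]
 [ 100.4  -87. ]
 [ 100.1   89.9]]
[[  184   187    61    69  1118]
 [  204   196     8     9    51]
 [  312   197    86   223 10829]
 [  219   198    13     7    75]
 [  210   206     3     5    15]
 [  214   206     3     5    12]
 [  218   206     3     5    12]
 [  222   206     3     5    13]
 [  227   206     2     6    12]
 [  202   211     5     5    21]
 [  197   217    37     7   163]
 [  207   223    20    27   381]
 [  193   239     5    13    48]
 [  196   251    33     4   109]
 [    0   340   134    80  6126]
 [  262   384     3     3     7]
 [  268   390    24     5    73]
 [  136   398   117    22  1114]
 [  281   403    20    12   155]
 [  301   417     3     3     7]]
```

Every corner has at least 25 mm of pad around it, and the only differences between the first and last pictures are the enclosure, pad and arm.

```bash
python3 -c "
from bench import workorder,read_state
print(read_state()['joint_vel'].round(3)); print(workorder.finish_job())"
```

```text
[-0.001  0.01   0.    -0.001 -0.    -0.001 -0.001]
the job is handed in; nothing more can be done
None
```

The enclosure is open. I turned the three thumbscrews anticlockwise in order (1, 2, 3), about 1.5 rad each to roughly their stops. I then lifted the cover off by its handle, set it handle up on the pink pad, let go and handed in after about 30 s of robot time.

- **Placing:** the last picture puts the cover within about 3 mm and 0.1° of the pad's measured centre and direction. Every corner is at least 25 mm inside the pad's edge. The feet met the pad with under 10 N, at the expected height.
- **Other things on the bench:** comparing the first and last top views showed changes only at the enclosure, the pad and the arm.
- **Disagreements:**
  - The two cameras differed by about 5 mm on the pad's centre, so I used the average, well inside the margin.
  - I gripped screw 2 once, then let go and took it half a turn round before turning it, because joint 7 would have ended near its limit.

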